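# Load the jig and start its hold-down screw

## Task

Seat the loose round wooden blank fully down and flat in the round nest of the sanding jig and let go of it. Then start the jig's hold-down screw by its black knob: turn it backward (anticlockwise seen from above) until it drops into its thread, then forward (clockwise) one full turn, no further, and finish while still holding the knob in the gripper, so that a workmate can slip the clamp strap under it. Leave the other blanks, the strap and the tools where they are.

Things in the scene. Friction and masses are not known exactly. Their poses are not given: they have to be found in the camera images.
- round_blank: Round light wooden blank, a plain disc 52 mm in diameter and 30 mm thick, about 60 g, lying flat on the bench among two other loose blanks. Origin at the centre of its underside, z up.
- jig: Sanding jig screwed to the bench: a grey plate 110 x 300 x 20 mm, its top 20 mm above the bench. Origin at bench level under the middle of the plate, on the screw's axis; y along the 300 mm length, z up. The round nest lies 105 mm along +y, the steel boss with the screw in the middle, a square nest (already loaded) 95 mm along -y.
- round_nest (a point): Centre of the floor of the round nest: a round pocket 55 mm in diameter and 10 mm deep, with a 2 mm chamfer, in the top of the jig plate. This floor is 10 mm above the bench, so a seated blank stands 20 mm proud of the plate. Axes as the jig.
- boss_mouth (a point): Centre of the mouth of the threaded steel boss, a tube 42 mm in outside diameter and 32 mm tall on the plate, its mouth 52 mm above the bench. The screw's axis is vertical through this point. Inside: right-hand thread, one start, 8 mm pitch, with a flat lead-in at the mouth; a stop blocks the screw from turning clockwise into the thread from the lead-in. Axes as the jig.
- screw: Hold-down screw upright in the boss: round black knob 44 mm in diameter, 26 mm tall, thin bright pointer line on top, on a steel shank. Origin on the axis at mid-height of the knob (91.5 mm above the bench at the start), x along the pointer, z up. About 0.24 kg; turning friction 0.03 N m. Not removable. Ungripped it sinks by its own weight where the thread lets it; in the thread it stays put.
- pointer_end (a point): Outer end of the bright pointer line on top of the black knob, 19 mm from the screw's axis. On the lead-in at the start it points between 30 and 113 degrees clockwise (from above) of jig +x; it meets the stop at about 118 degrees clockwise of jig +x, and a strong grip could force it past, which spoils the start.
- screw_sink (a joint): How far the screw has sunk (m). Start: 0, on the lead-in. Turned anticlockwise from above by 25 to 120 degrees it comes off and drops about 8 mm (a firm grip carries it: then it drops when let go) to 0.008, less 0.0013 per 60 degrees turned past the edge. Then clockwise sinks it 8 mm a turn (the gripper must go down with it): about 0.016 after one turn. Bottom 0.0205.
- hex_blank: Bystander: six-sided light wooden blank, 50 mm across flats, 30 mm thick, loose on the bench. Origin at the centre of its underside.
- square_blank: Bystander: square light wooden blank 48 x 48 x 30 mm, loose on the bench. Origin at the centre of its underside.
- loaded_blank: Bystander: square wooden blank 48 x 48 x 30 mm that is already seated in the jig's square nest. Origin at the centre of its underside.
- strap: Bystander: forked dark steel clamp strap 34 x 120 x 8 mm lying on the bench near the robot. Origin under the strap, 60 mm from either end.
- sanding_block: Bystander: cork sanding block 110 x 60 x 35 mm on the far side of the bench. Origin at the centre of its underside.
- dust_brush: Bystander: hand brush lying on the bench to the robot's left. Origin under it.
- spanner: Bystander: steel spanner lying on the bench to the robot's right. Origin under it.
Mind the look-alikes: they are no part of the job. Leave any blue look-alike of the round_blank alone.

How it is judged:
By the outcome, as a careful person would: the job done as asked, in the order asked, and still so for the second after the job is handed in, while the arm keeps its last pose, push and grip.
It also fails if it takes over 72 s, if anything falls off the work surface, if the arm or the gripper's body presses on something with over 40 N, if the wrist force passes 120 N, or if a joint passes its speed limit or range.

## Robot

A 6-joint arm with a two-finger parallel gripper is mounted at the origin on the work surface. World frame = base frame: x ahead of the robot, y to its left, z up, the work surface at z = 0. Lengths are in mm, angles in rad, forces in N, time in s.
With the tool pointing down it reaches from about 250 to 775 mm from the base axis. Payload 4 kg.
Tool frame: the origin (TCP) lies at the very end of the fingers, on their centre line; the grasp point (between the pads) lies 19 mm behind it; z points along the fingers, y is the line along which they close (so a half turn about z gives the same grasp; the last joint's range is limited). The gripper opens to 85 mm and grips with 20 to 120 N. Pads are 22 mm wide; open, the fingers measure 114 mm over their backs; the gripper's body (76 mm by 85 mm) begins 54 mm behind the grasp point. The pads swing forward as they close: fully open they stand 13 mm farther back than shut.
Start: joints at [1.134, 0.087, 1.371, -0, 1.684, -0.103], TCP at [180.209, 519.656, 231.341] pointing down, gripper open.
Joint ranges: [-3.1, 3.1], [-0.76, 2.03], [0.27, 2.55], [-1.08, 4.22], [0.17, 2.65], [-2.57, 2.57]. Speed limits (rad/s): [2.79, 2.79, 3.14, 3.14, 3.14, 3.14].

## Interface

Orientations are given as a rotation vector (axis times angle).
In Python, from plant import ctrl, eoat, planner, readout, eyes, order gives the robot as it stands. Calls block until the motion is done:
- ctrl.reach(position, orientation): joint-space move of the TCP to a pose.
- ctrl.move_linear(position, ori=None, velocity=150): straight line of the TCP; ori=None keeps the orientation; velocity is the mean speed in mm/s.
- ctrl.set_joints(angles): joint-space move.
- eoat.command_gripper(opening, f_grip=None): opening from 0.0 (shut) to 1.0 (fully open); f_grip is the grip in N (None keeps the last); returns when the fingers have stopped.
- ctrl.dwell(seconds).
- planner.ik(position, orientation): joint angles nearest the present ones, or None.
- readout.get_state(): the state.
- eyes.snapshot(name): name is "side" or "top" or "wrist"; returns a dict with "pixels" (480x640x3 uint8, blue, green, red), "fovy" (degrees; the focal length in pixels is half the picture's height over the tangent of half this angle, whatever the lens; pixels are square), "cx", "cy" (the principal point, pixels), "D" ([k1, k2, p1, p2, k3] as OpenCV has them; the pictures are not rectified), "R" (3x3) and "t" (3): a world point X has camera coordinates R X + t. Camera axes: x right, y down, z forward; pixel columns grow to the right and rows downward; lengths in mm; the calibration is good to about 2 mm. A picture is of the moment at which its call begins. There is no depth.
A pose or a line that the arm cannot do raises ctrl.Unreachable and nothing moves.
- order.hand_in(): hands the job in; it is judged then, once.
The state is a dict: "clock": time; "joints": joint angles; "dq": joint speeds; "effort": joint torques, N m; "tool_pos": TCP position; "tcp_rot": TCP orientation; "ft_force": force on the tool from outside, world axes, zero at the start; "torque": the same for the moment, N m; "finger_gap": opening from 0.0 (shut) to 1.0 (fully open); "gripper_force": force on a finger pad.
Only numpy, scipy, OpenCV 4.12 (cv2) and the standard library are available. Lean on these libraries where they do the work, as an engineer would, in place of code of your own. Each camera call takes 0.05 s, during which the arm holds its last target. There are 200 camera calls.

## Working session

There is one attempt and no reset: what is moved stays moved. The work goes in short steps, each a Python script; the robot and the scene stay as the last script left them, time stands still between calls to the robot, and variables do not carry over. Pictures are saved under pics/ and viewed, at most 10 in all, crops included, and the job is handed in when it is done.

```bash
ls; mkdir -p pics
cat > h.py <<'E'
import numpy as np, cv2, pickle
from scipy.spatial.transform import Rotation as Ro
from plant import ctrl, eoat, planner, readout, eyes, order
def snap(cam,fn):
    s=eyes.snapshot(cam); cv2.imwrite('pics/'+fn+'.png',s['pixels']); pickle.dump(s,open('pics/'+fn+'.pkl','wb')); return s
def load(fn): return pickle.load(open('pics/'+fn+'.pkl','rb'))
def K(s):
    f=240/np.tan(np.radians(s['fovy'])/2); return np.array([[f,0,s['cx']],[0,f,s['cy']],[0,0,1.]])
def pix2w(s,uv,z):
    n=cv2.undistortPoints(np.array(uv,float).reshape(-1,1,2),K(s),np.array(s['D'],float))[:,0]
    R=np.array(s['R']);t=np.array(s['t']).ravel();c=-R.T@t
    d=np.c_[n,np.ones(len(n))]@R
    return c+d*((z-c[2])/d[:,2])[:,None]
def w2pix(s,X):
    return cv2.projectPoints(np.array(X,float).reshape(-1,1,3),cv2.Rodrigues(np.array(s['R'],float))[0],np.array(s['t'],float).ravel(),K(s),np.array(s['D'],float))[0][:,0]
def st():
    s=readout.get_state(); print('t%.1f'%s['clock'],np.round(s['tool_pos'],1),'rv',np.round(s['tcp_rot'],3),'F',np.round(s['ft_force'],1),'T',np.round(s['torque'],2),'gap%.3f'%s['finger_gap'],'gf',s['gripper_force'],'q',np.round(s['joints'],3)); return s
E
python3 - <<'E'
from h import *
a=snap('top','top0');b=snap('side','side0')
st()
for s in(a,b): print(s['fovy'],s['cx'],s['cy'],s['D'],-np.array(s['R']).T@np.array(s['t']).ravel())
E
```

```text
pics
t0.1 [180.  519.2 230.2] rv [-5.220e-01 -3.097e+00  3.000e-03] F [-0.5  1.  -0.3] T [-0.02 -0.01  0.02] gap0.999 gf 0.0 q [ 1.134  0.088  1.372  0.     1.684 -0.103]
48.89370821360072 311.6067073994924 234.68537210364076 [-0.03469985  0.          0.          0.          0.        ] [ 497.04840098  -51.93121698 1407.36041834]
44.108032296268824 322.4091017524554 235.79710580873245 [0.00322504 0.         0.         0.         0.        ] [  266.67849952 -1087.03969771   872.81529116]
```

View pics/top0.png

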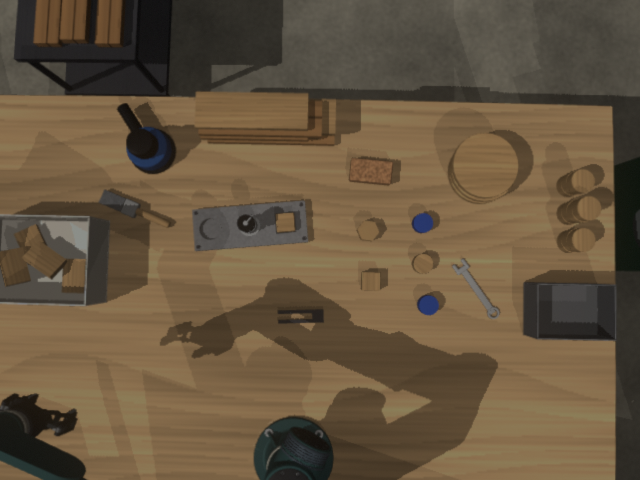

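View pics/side0.png

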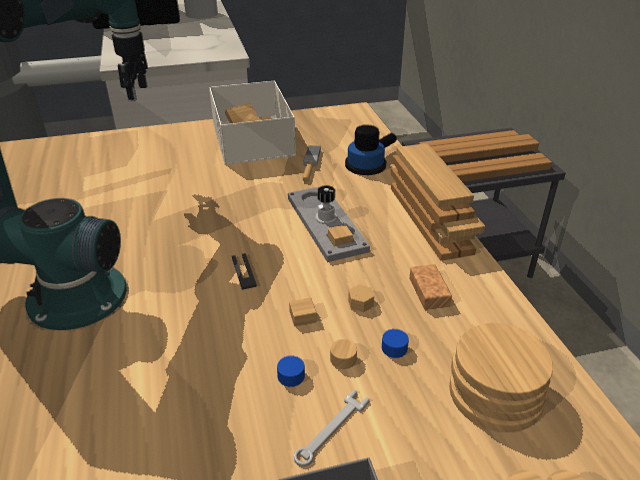

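Candidates in the top view are (369,230), (423,262) and (371,280), plus blue discs at (422,222) and (428,304). In the side view (343,352) looks round, (361,299) looks six-sided and (303,310) looks square. So the round blank should be top (423,262), and I'll confirm it in one enlarged crop.

Run:
```python
from h import *
a=load('top0');p=a['pixels']
c1=cv2.resize(p[205:305,345:445],None,fx=4,fy=4,interpolation=cv2.INTER_CUBIC)
c2=cv2.resize(p[190:260,185:318],(800,421)[:2],interpolation=cv2.INTER_CUBIC)
# combined: blanks crop x4 (400x~180)+ jig x6
c1=cv2.resize(p[240:285,350:445],None,fx=4,fy=4,interpolation=cv2.INTER_CUBIC)
im=np.zeros((600,800,3),np.uint8); im[:420,:798]=cv2.resize(p[190:260,185:318],None,fx=6,fy=6,interpolation=cv2.INTER_CUBIC); im[420:600,:380]=c1
sp=load('side0')['pixels']; im[420:600,400:800]=cv2.resize(sp[280:370,280:480],None,fx=2,fy=2,interpolation=cv2.INTER_CUBIC)
cv2.imwrite('pics/crop1.png',im)
print(pix2w(a,[[423,262]],30),pix2w(a,[[247.5,223]],104))
```

```text
[[ 514.20326736 -326.85555761   30.        ]] [[600.24713819 123.56559113 104.        ]]
```

View pics/crop1.png

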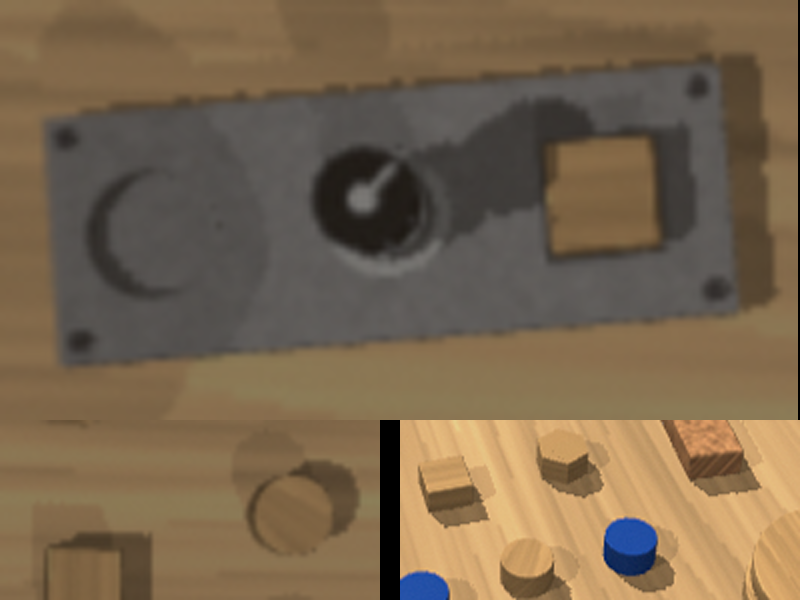

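```bash
cat >> h.py <<'E'
def ori(deg):
    c,s=np.cos(np.radians(deg)),np.sin(np.radians(deg))
    return Ro.from_matrix(np.array([[-s,c,0],[c,s,0],[0,0,-1.]]).T.reshape(3,3)).as_rotvec()
E
python3 - <<'E'
from h import *
a=load('top0')
o=lambda L:[[185+x/6-.4,190+y/6-.4] for x,y in L]
C=pix2w(a,o([(47,120),(718,62),(738,313),(62,365)]),20)
print('corners',np.round(C,1),np.linalg.norm(C-np.roll(C,1,0),axis=1),C.mean(0))
v=(C[0]-C[1])+(C[3]-C[2]);th=np.arctan2(v[1],v[0])-np.pi/2;print('jig yaw',np.degrees(th))
k=pix2w(a,o([(362,198),(402,157),(365,201)]),104.5);print('knob',k)
d=k[1]-k[0];print('pointer cw of jig x',np.degrees(th-np.arctan2(d[1],d[0])),np.linalg.norm(d))
print('blank',pix2w(a,[[423,263]],30))
b=load('side0');print('side blank',pix2w(b,[[343.5,347]],30), 'knob',pix2w(b,[[326.5,189]],104.5))
R=ori(90);M=Ro.from_rotvec(R).as_matrix();print(M)
for y in range(-180,181,30):
    q=planner.ik([600,123,80],ori(y));print(y,None if q is None else np.round(q,2))
q=planner.ik([514,-327,150],ori(90));print(q)
E
```

```text
corners [[639.4 282.4  20. ]
 [671.3 -13.6  20. ]
 [560.8 -25.   20. ]
 [531.3 271.8  20. ]] [108.57922158 297.69239068 111.07255655 298.24131278] [600.70760235 128.88372323  20.        ]
jig yaw 5.910034406514311
knob [[601.06565183 129.90901243 104.5       ]
 [618.42892397 113.84100518 104.5       ]
 [599.84863125 128.62827042 104.5       ]]
pointer cw of jig x 48.691270647761975 23.657220384341933
blank [[ 511.60233768 -326.88340396   30.        ]]
side blank [[ 515.83731679 -324.95345094   30.        ]] knob [[606.44896965 128.89259031 104.5       ]]
[[-1.00000000e+00  6.12323400e-17  1.22464680e-16]
 [ 6.12323400e-17  1.00000000e+00 -3.74939946e-33]
 [-1.22464680e-16  3.74939946e-33 -1.00000000e+00]]
-180 None
-150 None
-120 [ 0.11  0.3   1.43 -0.    1.41  2.2 ]
-90 [ 0.11  0.3   1.43 -0.    1.41  1.68]
-60 [ 0.11  0.3   1.43 -0.    1.41  1.16]
-30 [0.11 0.3  1.43 0.   1.41 0.63]
0 [ 0.11  0.3   1.43 -0.    1.41  0.11]
30 [ 0.11  0.3   1.43  0.    1.41 -0.41]
60 [ 0.11  0.3   1.43 -0.    1.41 -0.94]
90 [ 0.11  0.3   1.43 -0.    1.41 -1.46]
120 [ 0.11  0.3   1.43 -0.    1.41 -1.98]
150 [ 0.11  0.3   1.43  0.    1.41 -2.51]
180 None
[-0.6596462   0.24626666  1.34971298  0.          1.54561301 -2.23044252]
```

Run:
```python
from h import *
ctrl.reach([590,165,240],ori(6)); snap('wrist','w_jig'); st()
ctrl.reach([514,-326,150],ori(-90)); snap('wrist','w_blank'); st()
a,b=load('w_jig'),load('w_blank')
im=np.hstack([a['pixels'],b['pixels']]); cv2.imwrite('pics/w12.png',cv2.resize(im,(800,300),interpolation=cv2.INTER_AREA))
c=[601,129,104.5];n=[590.3,233.4,20]
print(w2pix(a,[c,n]),w2pix(b,[[514,-326,30]]))
```

```text
t2.1 [589.5 166.2 240.1] rv [-2.100e+00 -2.337e+00 -1.000e-03] F [ 0.   0.  -0.7] T [ 0.04 -0.01  0.01] gap1.004 gf 0.0 q [0.182 0.226 1.195 0.    1.72  0.075]
t4.0 [ 514.8 -325.   150.4] rv [3.141e+00 3.000e-03 1.000e-03] F [ 0.5 -0.2  0.5] T [ 0.05  0.03 -0.04] gap0.999 gf 0.0 q [-0.656  0.245  1.351  0.     1.545  0.912]
[[332.49066871 276.19955554]
 [331.8459951  144.38512599]] [[325.43381588 239.28141059]]
```

View pics/w12.png

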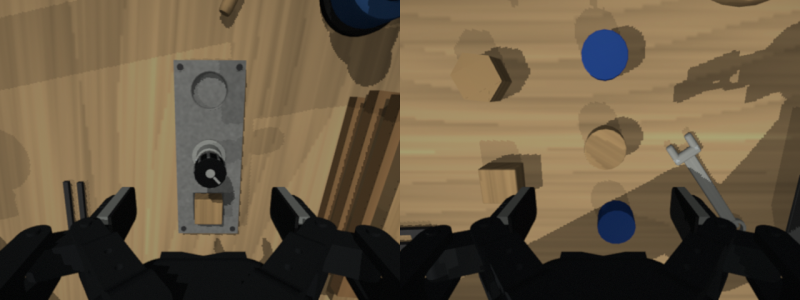

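Run:
```python
from h import *
a,b=load('w_jig')['pixels'],load('w_blank')['pixels']
im=np.zeros((600,800,3),np.uint8)
z=lambda p,f:cv2.resize(p,None,fx=f,fy=f,interpolation=cv2.INTER_CUBIC)
im[:300,:400]=z(a[90:190,270:403][:, :],3)[:, :399] if 0 else np.pad(z(a[90:190,270:403],3),((0,0),(0,1),(0,0)))
im[300:600,:400]=np.pad(z(a[215:315,270:403],3),((0,0),(0,1),(0,0)))
im[:400,400:800]=z(b[190:290,280:380],4)
cv2.imwrite('pics/crop2.png',im)
```

```text
(no output)
```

View pics/crop2.png

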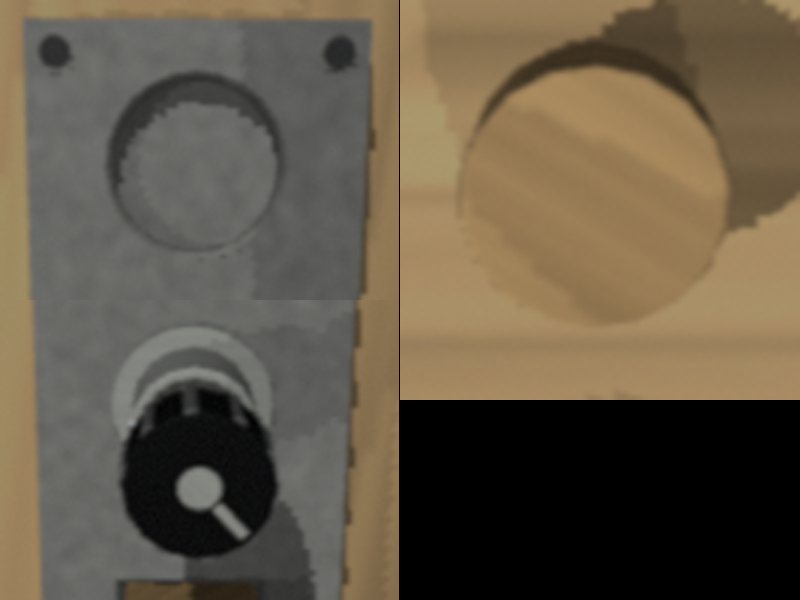

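Run:
```python
from h import *
a,b=load('w_jig'),load('w_blank')
print('nest rim',pix2w(a,[[334.7,143.3]],20))
k=pix2w(a,[[336.4,277.4],[270+245/3-.3,215+236/3-.3]],104.5);d=k[1]-k[0];print('knob',k,np.degrees(np.arctan2(d[1],d[0])),np.linalg.norm(d))
L=[(24,20),(371,20)];print(pix2w(a,[[270+x/3-.3,90+y/3-.3] for x,y in L],20))
R=[(24,20,90),(31,290,90),(34,5,215),(43,299,215)];P=pix2w(a,[[270+x/3-.3,o+y/3-.3] for x,y,o in R],20);print(P, [np.degrees(np.arctan2(*(P[0]-p)[[0,1]])) for p in P[1:]])
print('blank',pix2w(b,[[328.1,238.4]],30), pix2w(b,[[280+60/4-.4,238],[280+328/4-.4,238]],30))
```

```text
nest rim [[592.94990575 234.71149567  20.        ]]
knob [[604.32814652 128.29663486 104.5       ]
 [618.41418456 115.50549675 104.5       ]] -42.24171260996088 19.027077591729416
[[534.61306378 271.44616954  20.        ]
 [643.13431124 283.13540884  20.        ]]
[[534.61306378 271.44616954  20.        ]
 [543.10747943 187.41229523  20.        ]
 [546.40081763 156.97015185  20.        ]
 [557.9283684   47.21138974  20.        ]] [np.float64(-5.772036671113852), np.float64(-5.879105154757216), np.float64(-5.936123750141038)]
blank [[ 514.69442477 -328.0171763    30.        ]] [[ 514.95005774 -302.65363908   30.        ]
 [ 515.06511652 -353.38062064   30.        ]]
```

Run:
```python
from h import *
p=[514.7,-327.7]
ctrl.move_linear([*p,40],ori(-90),velocity=120); ctrl.move_linear([*p,11],velocity=60); ctrl.dwell(.2); st()
eoat.command_gripper(0.3,40); st()
ctrl.move_linear([*p,150],velocity=150)
ctrl.reach([592.7,233.8,120],ori(6)); ctrl.dwell(.3); s=st()
snap('wrist','w_held')
cv2.imwrite('pics/w_held_c.png',cv2.resize(load('w_held')['pixels'][60:460,80:560],(720,600)))
```

```text
t5.9 [ 515.  -328.    11.6] rv [ 3.141e+00 -0.000e+00  1.000e-03] F [-0.1 -1.   0.1] T [-0.05 -0.04 -0.01] gap1.003 gf 0.0 q [-0.66   0.356  1.5    0.     1.285  0.911]
t6.3 [ 515.1 -328.    11.6] rv [3.141e+00 0.000e+00 2.000e-03] F [ 0.2 -0.2  2.7] T [ 0.02 -0.   -0.03] gap0.593 gf 42.0560359954834 q [-0.66   0.355  1.5    0.     1.285  0.911]
t9.7 [592.9 233.2 120.1] rv [2.103 2.334 0.   ] F [-0.1  0.6 -0.3] T [-0.02  0.04  0.04] gap0.594 gf 41.66508615016937 q [ 0.286  0.323  1.314 -0.     1.505  0.182]
```

View pics/w_held_c.png

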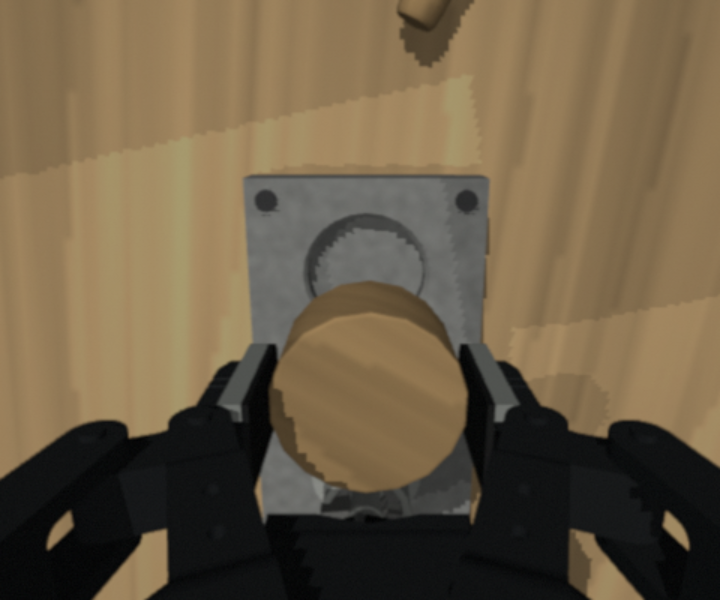

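Run:
```python
from h import *
a=load('w_held')
n=pix2w(a,[[323.2,243]],20)[0];b=pix2w(a,[[325.7,327.7]],138.5)[0];print(n,b)
```

```text
[592.90315193 233.12963464  20.        ] [594.52536815 231.93831404 138.5       ]
```

Run:
```python
from h import *
p=[591.7,234.0]
ctrl.move_linear([*p,35],ori(6),velocity=80)
for z in (32,30,28,26,24,22.3):
    ctrl.move_linear([*p,z],velocity=30); s=st()
    if s['ft_force'][2]>12: break
```

```text
t11.2 [591.7 234.   32.1] rv [2.102 2.335 0.   ] F [ 0.2 -0.4 -0.4] T [ 0.07 -0.05  0.02] gap0.590 gf 41.664918065071106 q [0.287 0.388 1.412 0.    1.342 0.183]
t11.5 [591.7 234.1  29.9] rv [-2.102 -2.335 -0.   ] F [ 1.1  1.2 -0.7] T [ 0.07 -0.02 -0.02] gap0.587 gf 41.663442850112915 q [0.288 0.39  1.414 0.    1.338 0.183]
t11.7 [591.6 234.1  27.8] rv [-2.102 -2.335  0.   ] F [-0.3  0.6 -0.8] T [ 0.1  -0.06  0.01] gap0.590 gf 41.66069984436035 q [0.288 0.392 1.415 0.    1.335 0.183]
t12.0 [591.6 234.1  25.8] rv [-2.102 -2.335  0.   ] F [ 0.3  0.8 -1.1] T [ 0.13 -0.08 -0.01] gap0.590 gf 41.66236460208893 q [0.288 0.394 1.417 0.    1.331 0.183]
t12.2 [591.6 234.1  23.8] rv [-2.102 -2.335  0.   ] F [ 0.7  1.3 -1.2] T [ 0.23 -0.04  0.04] gap0.592 gf 41.66665434837341 q [0.288 0.396 1.419 0.    1.327 0.183]
t12.5 [591.7 234.1  22.2] rv [-2.102 -2.335 -0.   ] F [ 0.5  1.7 -0.1] T [ 0.26 -0.08 -0.03] gap0.591 gf 41.674856543540955 q [0.288 0.397 1.42  0.    1.324 0.183]
```

Run:
```python
from h import *
eoat.command_gripper(1.0); ctrl.dwell(.2); st()
ctrl.move_linear([591.7,234,150],velocity=180)
ctrl.reach([598,190,200],ori(6)); ctrl.dwell(.2); s=snap('wrist','w_seat'); st()
n=np.array([591.7,234.])
print(w2pix(s,[[*n,40],[*n,20]]))
u,v=w2pix(s,[[*n,30]])[0].astype(int)
cv2.imwrite('pics/seat.png',cv2.resize(s['pixels'][max(0,v-70):v+210,u-130:u+130],None,fx=2.1,fy=2.1,interpolation=cv2.INTER_CUBIC)); print(u-130,max(0,v-70))
```

```text
t13.1 [591.7 233.9  22.3] rv [ 2.102  2.335 -0.   ] F [ 0.5 -0.2 -0.5] T [ 0.01 -0.01  0.02] gap1.002 gf 0.0 q [ 0.287  0.397  1.42  -0.     1.324  0.183]
t14.6 [597.  190.5 197.8] rv [-2.099 -2.334  0.005] F [ 0.5 -0.  -0.2] T [0.03 0.01 0.04] gap1.002 gf 0.0 q [0.218 0.269 1.226 0.    1.65  0.113]
[[323.66808268 172.99724771]
 [323.84347661 171.24921141]]
193 102
```

View pics/seat.png

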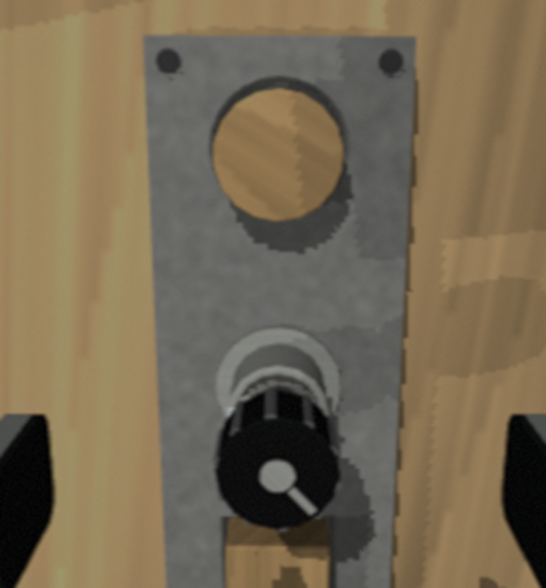

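Run:
```python
from h import *
a=load('w_seat')
for z in(40,50): print(z,pix2w(a,[[325.2,175],[193+213/2.1,175],[193+344/2.1,175]],z))
print(pix2w(a,[[324.7,328.5],[193+314/2.1,102+512/2.1]],104.5), w2pix(a,[[603,129,104.5]]))
```

```text
40 [[593.12613584 232.517198    40.        ]
 [567.89437938 229.82746905  40.        ]
 [619.02552211 235.28711152  40.        ]]
50 [[593.07600218 233.32519461  50.        ]
 [568.68326647 230.72490607  50.        ]
 [618.1141673  236.00300139  50.        ]]
[[604.13286296 128.01313751 104.5       ]
 [618.7441357  115.28947934 104.5       ]] [[323.29651448 327.13616147]]
```

```bash
cat >> h.py <<'E'
def favg(n=8):
    L=[]
    for _ in range(n): ctrl.dwell(.02); r=readout.get_state(); L.append(np.r_[r['ft_force'],r['torque'][2],r['tool_pos']])
    return np.mean(L,0)
E
python3 - <<'E'
from h import *
k=[602.7,129.5]; y=-20
ctrl.reach([*k,150],ori(y)); ctrl.move_linear([*k,72],velocity=120); ctrl.dwell(.2); print(np.round(favg(),2))
eoat.command_gripper(0.3,30); print(np.round(favg(),2)); st()
ctrl.move_linear([*k,71.0],velocity=20); f0=favg(); print(np.round(f0,2))
E
```

```text
[ 5.0000e-02  1.2000e-01 -1.3000e-01  0.0000e+00  6.0326e+02  1.2954e+02
  7.3000e+01]
[ 6.3000e-01 -1.7000e-01  6.9000e-01 -0.0000e+00  6.0290e+02  1.2939e+02
  7.2160e+01]
t16.8 [602.9 129.4  72.2] rv [2.573e+00 1.802e+00 1.000e-03] F [0.5 0.1 0.3] T [-0.06 -0.12  0.01] gap0.504 gf 31.180189847946167 q [ 0.12   0.312  1.427 -0.     1.402  0.469]
[-1.2600e+00 -1.0700e+00  5.4100e+00 -1.0000e-02  6.0294e+02  1.2941e+02
  7.1860e+01]
```

Run:
```python
from h import *
k=[602.7,129.5]
for d in range(10,125,10):
    ctrl.reach([*k,71],ori(-20+d)); f=favg(5); print(d,np.round(f[[0,1,2,3,6]],2))
    if f[2]<1.5: break
st()
```

```text
10 [-1.410e+00 -1.290e+00  5.240e+00  7.000e-02  7.184e+01]
20 [-2.020e+00 -1.640e+00  5.620e+00  3.000e-02  7.179e+01]
30 [-1.86 -0.97  5.74  0.1  71.82]
40 [-1.890e+00 -1.640e+00  6.410e+00  1.000e-02  7.178e+01]
50 [-3.500e-01 -1.350e+00  1.710e+00  1.000e-02  7.064e+01]
60 [ 1.360e+00 -1.020e+00 -2.710e+00 -2.000e-02  7.001e+01]
t19.4 [602.5 129.4  70.1] rv [-1.333e+00 -2.844e+00  1.000e-03] F [ 1.3 -1.2 -3.4] T [-0.09 -0.28 -0.08] gap0.506 gf 31.258623003959656 q [ 0.12   0.314  1.429 -0.     1.4   -0.574]
```

Run:
```python
from h import *
k=[602.7,129.5]
eoat.command_gripper(1.0); ctrl.dwell(.3)
ctrl.move_linear([*k,130],velocity=150)
ctrl.reach([598,190,200],ori(6)); ctrl.dwell(.2); s=snap('wrist','w_drop'); st()
cv2.imwrite('pics/drop.png',np.hstack([cv2.resize(load(n)['pixels'][240:370,260:390],None,fx=3,fy=3,interpolation=cv2.INTER_CUBIC) for n in('w_seat','w_drop')]))
for z in (104.5,96.5): print(w2pix(s,[[602.7+1.4,129.5-1.5,z]]))
```

```text
t21.7 [597.7 189.3 198.7] rv [-2.102 -2.333  0.003] F [ 0.4 -0.  -0.6] T [0.01 0.04 0.  ] gap1.000 gf 0.0 q [ 0.216  0.268  1.226 -0.     1.65   0.112]
[[323.90140004 326.36683353]]
[[323.96071496 321.1782513 ]]
```

View pics/drop.png

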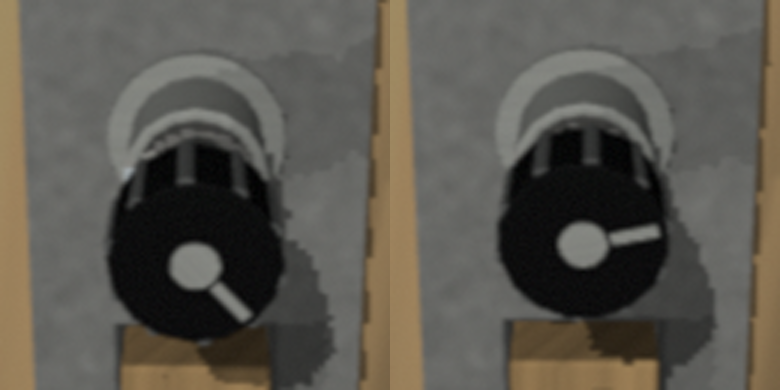

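Run:
```python
from h import *
k=[602.6,129.5]; z0=65.
ctrl.reach([*k,130],ori(95)); ctrl.move_linear([*k,z0],velocity=120)
for stroke in (0,1):
    ctrl.dwell(.2)
    eoat.command_gripper(0.3,40); print(np.round(favg(5),2))
    for d in range(30,181,30):
        ctrl.reach([*k,z0-8*(d+180*stroke)/360],ori(95-d)); f=favg(4); print(stroke,d,np.round(f,2))
        if abs(f[2])>20 or abs(f[3])>1: raise SystemExit('force')
    if stroke==0:
        eoat.command_gripper(0.9); ctrl.reach([*k,z0-4],ori(5)); ctrl.reach([*k,z0-4],ori(95))
st(); snap('wrist','w_end'); snap('side','side_end')
cv2.imwrite('pics/end.png',np.hstack([load('w_end')['pixels'][180:480,120:520],cv2.resize(load('side_end')['pixels'][150:250,280:380],(300,300))]))
```

```text
[ -1.21  -1.66   2.52  -0.   602.71 129.07  65.41]
0 30 [-1.1600e+00 -2.4600e+00  3.6200e+00 -5.0000e-02  6.0272e+02  1.2914e+02
  6.4670e+01]
0 60 [-1.2600e+00 -3.6800e+00  5.0700e+00 -4.0000e-02  6.0272e+02  1.2918e+02
  6.3990e+01]
0 90 [-8.2000e-01 -4.4900e+00  5.5700e+00 -9.0000e-02  6.0274e+02  1.2922e+02
  6.3220e+01]
0 120 [-9.7000e-01 -4.2000e+00  5.1100e+00 -7.0000e-02  6.0280e+02  1.2923e+02
  6.2580e+01]
0 150 [-6.4000e-01 -4.4600e+00  4.8500e+00 -1.1000e-01  6.0281e+02  1.2927e+02
  6.1860e+01]
0 180 [-1.1400e+00 -4.7500e+00  5.1400e+00 -7.0000e-02  6.0285e+02  1.2921e+02
  6.1240e+01]
[-7.9000e-01 -1.5800e+00  1.4600e+00  3.0000e-02  6.0265e+02  1.2907e+02
  6.1250e+01]
1 30 [-3.1000e-01 -2.8000e+00  2.1800e+00 -5.0000e-02  6.0267e+02  1.2919e+02
  6.0530e+01]
1 60 [-1.1200e+00 -3.3600e+00  3.2900e+00  1.0000e-02  6.0273e+02  1.2926e+02
  5.9880e+01]
1 90 [-1.2000e-01 -3.8700e+00  3.0200e+00 -4.0000e-02  6.0279e+02  1.2929e+02
  5.9130e+01]
1 120 [ 8.0000e-02 -4.6800e+00  2.9200e+00 -3.0000e-02  6.0283e+02  1.2927e+02
  5.8460e+01]
1 150 [ 8.6000e-01 -5.2300e+00  2.8400e+00 -4.0000e-02  6.0290e+02  1.2924e+02
  5.7850e+01]
1 180 [ 8.5000e-01 -4.9300e+00  3.0100e+00 -5.0000e-02  6.0290e+02  1.2918e+02
  5.7120e+01]
t36.1 [602.9 129.2  57.1] rv [3.138e+00 1.400e-01 1.000e-03] F [ 1.  -5.   2.6] T [-0.82 -0.1  -0.02] gap0.502 gf 40.68391978740692 q [ 1.190e-01  3.250e-01  1.442e+00 -1.000e-03  1.374e+00  1.601e+00]
```

View pics/end.png

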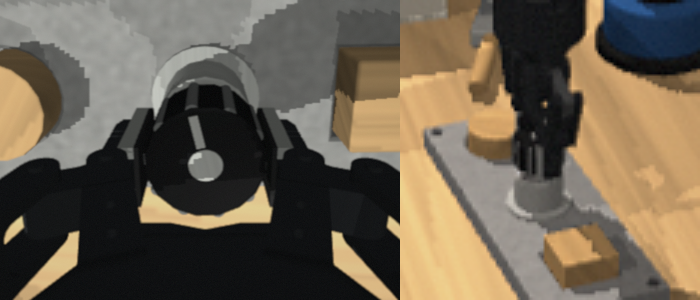

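Run:
```python
from h import *
def ang(s,p,z):
    k=pix2w(s,p,z);d=k[1]-k[0];return np.degrees(np.arctan2(d[1],d[0])),np.linalg.norm(d),k[0]
print(ang(load('w_drop'),[[260+193/3,240+243/3],[260+270/3,240+231/3]],96.7))
print(ang(load('w_end'),[[325,345],[317,297]],88.7))
```

```text
(np.float64(15.84116387944943), np.float64(19.50039754102822), array([604.35314676, 128.28093437,  96.7       ]))
(np.float64(13.575375820532555), np.float64(18.346293729238965), array([603.68721182, 128.63099241,  88.7       ]))
```

The pointer angle matches its value after the drop to within about 2°, so the screw has made one full turn. The blank is still seated and the knob is gripped, so I'm handing it in.

```bash
python3 -c "
from h import *
print(order.hand_in())"
```

```text
the job is handed in; nothing more can be done
None
```

I handed the job in at about 36 s: the round blank is seated flat in the round nest and released. The screw dropped into its thread after about 60° anticlockwise, then was turned one full turn clockwise (within about 2° by the pointer). The gripper still holds the knob.

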